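Pack jam jars into the carton bases of their size

ROBOT

A 6-joint arm with a two-finger parallel gripper is mounted at the origin on a cart in front of the work surface, level with it; the furniture and walls round the work are solid. World frame = base frame: x ahead of the robot, y to its left, z up, the work surface at z = 0. Lengths are in m, angles in degrees, forces in N, time in s.
With the tool pointing down it reaches from about 0.35 to 0.875 m from the base axis. Payload 4.2 kg.
Tool frame: the origin (TCP) lies midway between the tips of the shut fingers; the grasp point (between the pads) lies 19 mm behind it; z points along the fingers, y is the line along which they close (so a half turn about z gives the same grasp; the last joint's range is limited). The gripper opens to 87 mm and grips with 3 to 60 N. Pads are 19 mm wide; open, the fingers measure 117 mm over their backs; the gripper's body (75 mm by 190 mm) begins 51 mm behind the grasp point.
Start: joints at [-56.688, 22.042, 0.453, 0, -68.411, -14.817], TCP at [0.198, -0.593, 0.223] pointing down, gripper open.
Joint ranges: [-179.83, 179.83], [-69.29, 118.12], [-61.27, 80.66], [-181.25, 117.63], [-171.15, -9.14], [-177.46, 177.46]. Speed limits (degrees/s): [159.86, 159.86, 180, 180, 180, 180].

INTERFACE

Orientations are given as a 3x3 rotation matrix whose columns are the frame's x, y, z axes.
In Python, from station import r, cams gives the robot as it stands.
- The arm moves only by the tool play_rows, never from a script. Its argument "commands" is text: rows parted by semicolons, each of 6 numbers parted by spaces: the shift along the world's x, y, z normalised to -1 to 1, where 1 is 30 mm, then the turn, a rotation vector about the world's x, y, z normalised to -1 to 1, where 1 is 0.15 rad. A call has 1 to 20 rows; each row shifts and turns the commanded pose from where the row before left it; what a row does not reach is not made up. A row lasts 1/10 s, in which the tool goes at most 50 mm and 8.59 degrees, less where a joint would pass 70% of its speed; a pose out of reach is approached as far as the arm can. A call with a number of a shift or a turn outside -1 to 1 is refused whole. A call with a gripper value outside its range is refused whole. "grip" is the finger opening in mm, from 0 to 87, set as the call begins (left out, the last holds). The fingers move at their own pace and stop on an object; the grip force is fixed at half the most. Time passes only in rows, so rows that do not move let the fingers close. It gives the time, the measured TCP pose, the force, the opening and the grip force at its end, in the units of the state.
- r.sense(): the state, without advancing time (a new reading comes with each control period).
- cams.capture(name): name is "side" or "top" or "wrist"; returns (picture, depth): 400x640x3 uint8, blue, green, red; 400x640 float32, m along the optical axis (not along the pixel's ray), 0 where there is no reading.
- cams.camera_info(name): a dict with "mtx" (3x3 intrinsics, pixels), "R" (3x3) and "t" (3): a world point X has camera coordinates R X + t. Camera axes: x right, y down, z forward; pixel columns grow to the right and rows downward; lengths in m; the calibration is good to about 2 mm. The wrist camera is an equidistant fisheye: a pixel r from the principal point sees the ray r / f radians off the axis. A picture is of the moment at which its call begins: read the wrist's pose just before it. camera_info takes no time and is no camera call; for the wrist camera it gives the pose at the moment of the call.
- r.finish_job(): hands the job in; it is judged then, once.
The state is a dict: "time_s": time; "joints": joint angles; "joint_velocities": joint speeds; "effort": joint torques, N m; "tcp_pos": TCP position; "ee_rot": TCP orientation; "wrist_force": force on the tool from outside, world axes, zero at the start; "moment": the same for the moment, N m; "gripper_width": opening from 0.0 (shut) to 1.0 (fully open); "gripper_force": force on a finger pad.
Only numpy, scipy, OpenCV 4.12 (cv2) and the standard library are available. Lean on these libraries where they do the work, as an engineer would, in place of code of your own. Each camera call takes 0.05 s, during which the arm holds its last target. There are 200 camera calls.

TASK

Pack the four jam jars: stand each one in the low card base made for it, the three round jars in the square bases by size (smallest jar in the smallest base, middle in middle, largest in largest) and the flat-sided oblong jar in the oblong base. Set them down upright on the floor of the base without dropping or tipping them, and leave the food tin and the roll of tape where they are.

Things in the scene. Friction and masses are not known exactly. Their poses are not given: they have to be found in the camera images.
- jar_small_center (a point): The smallest round jam jar, 32 mm in diameter, 70 mm tall; loose, stands upright in the front row, nearest the robot, with the other jars; dark red with a white paper label and steel lid; straight full-width sides from the foot up to 48 mm, then a narrower steel lid. The point is its centre, 35 mm above its foot; z is up its axis.
- jar_medium_center (a point): The middle-sized round jam jar, 49 mm in diameter, 76 mm tall; loose, stands upright in the front row, nearest the robot, with the other jars; dark red with a white paper label and steel lid; straight full-width sides from the foot up to 54 mm, then a narrower steel lid. The point is its centre, 38 mm above its foot; z is up its axis.
- jar_large_center (a point): The largest round jam jar, 66 mm in diameter, 84 mm tall; loose, stands upright in the front row, nearest the robot, with the other jars; dark red with a white paper label and steel lid; straight full-width sides from the foot up to 62 mm, then a narrower steel lid. The point is its centre, 42 mm above its foot; z is up its axis.
- jar_oblong_center (a point): The oblong (flat-sided) jam jar, 36 mm along its own x, 62 mm along its own y, body 58 mm tall, 76 mm with its small round lid; loose, stands upright in the front row, nearest the robot, with the other jars; dark red with a white paper label and steel lid; straight full-width sides from the foot up to 58 mm (then the lid); grip across x. The point is its centre, 38 mm above its foot; z is up its axis.
- base_small_floor (a point): The smallest square carton base, inside 48 x 48 mm, outside 54 x 54 mm: a low open brown card tray with white floor, stuck to the table in the row behind the jars; walls 3 mm thick, 18 mm high over the table, floor 3 mm thick. The point is the centre of its inner floor (3 mm above the table); x and y lie along its walls.
- base_medium_floor (a point): The middle-sized square carton base, inside 65 x 65 mm, outside 71 x 71 mm: a low open brown card tray with white floor, stuck to the table in the row behind the jars; walls 3 mm thick, 18 mm high over the table, floor 3 mm thick. The point is the centre of its inner floor (3 mm above the table); x and y lie along its walls.
- base_large_floor (a point): The largest square carton base, inside 82 x 82 mm, outside 88 x 88 mm: a low open brown card tray with white floor, stuck to the table in the row behind the jars; walls 3 mm thick, 18 mm high over the table, floor 3 mm thick. The point is the centre of its inner floor (3 mm above the table); x and y lie along its walls.
- base_oblong_floor (a point): The oblong carton base, inside 52 mm along its own x and 78 mm along its own y, outside 58 x 84 mm: a low open brown card tray with white floor, stuck to the table in the row behind the jars; walls 3 mm thick, 18 mm high over the table, floor 3 mm thick. The point is the centre of its inner floor (3 mm above the table); x and y lie along its walls.
- tin_center (a point): Printed food tin, 75 mm in diameter, 58 mm tall, loose, behind the row of card bases: a bystander, not a jar. The point is its centre. (To the left of all this, about x 0.36 to 0.68 and y 0.06 to 0.20, stands a fixed blue bag sealer whose raised arm reaches 0.28 m above the table: keep the robot clear of it or well above.)
- tape_center (a point): Brown roll of packing tape lying flat, 93 mm across, 48 mm high, loose, at the right end of the row of jars: a bystander. The point is its centre.
Things that resemble listed ones, but are neither listed nor needed, are in the scene too. Leave any green or red look-alike of the part that bears base_oblong_floor alone.

How it is judged:
By the outcome, as a careful person would: the job done as asked, in the order asked, and still so for the second after the job is handed in, with the robot touching nothing.
It also fails if it takes over 106 s, if anything falls off the work surface, if the arm or the gripper's body presses on something with over 40 N, if the wrist force passes 120 N, or if a joint passes its speed limit or range.

## Working session

There is one attempt and no reset: what is moved stays moved. The work goes in short steps, Python scripts to look and compute and a tool call to move; the robot and the scene stay as the last step left them, time stands still between calls to the robot, and variables do not carry over. Pictures are saved under pics/ and viewed, at most 14 in all, crops included, and the job is handed in when it is done.

Besides the shell and the picture viewer there is one more tool, called after "Emit:" as name(argument=value, ...) on one line, values as JSON. play_rows: Moves the arm, as the interface text tells. Scaled input: -1 to 1 covers 30 mm each way for a shift and 0.15 rad each way for a turn. Its arguments: {"type":"object","properties":{"commands":{"type":"string"},"grip":{"type":"number"}},"required":["commands"]}

```bash
mkdir -p pics
python3 - <<'E'
from station import r,cams
import cv2,numpy as np
s=r.sense();print(s)
for n in("top","side"):
    p,d=cams.capture(n);cv2.imwrite(f"pics/{n}0.png",p);np.savez(f"{n}0.npz",p=p,d=d,**cams.camera_info(n));print(n,cams.camera_info(n))
E
```

```text
{'time_s': 0.0, 'joints': array([-5.66890635e+01,  2.20908450e+01,  3.77750365e-01, -2.95628733e-02,
       -6.84105106e+01, -1.48178255e+01]), 'joint_velocities': array([ 0.02057675, -0.01120867, -0.03672498, -0.02174971, -0.01924858,
        0.10218896]), 'effort': array([ 5.73046927e-04, -3.90663350e+01,  1.87407804e+01,  4.21986982e+00,
        1.11073803e-02, -1.76455023e-04]), 'tcp_pos': array([ 0.19807853, -0.59213061,  0.22144338]), 'ee_rot': array([[-9.48422132e-01, -3.17009221e-01, -7.83788662e-04],
       [-3.17010178e-01,  9.48419885e-01,  2.06631785e-03],
       [ 8.83189409e-05,  2.20821056e-03, -9.99997558e-01]]), 'wrist_force': array([ 0.04224782, -0.19941644, -0.06108232]), 'moment': array([-0.00891065,  0.01052616, -0.05299234]), 'gripper_force': 0.0, 'gripper_width': 0.9970895907625713}
top {'mtx': array([[438.80179504,   0.        , 315.48651815],
       [  0.        , 438.80179504, 204.77334326],
       [  0.        ,   0.        ,   1.        ]]), 'R': array([[ 0.10625505, -0.99433626,  0.00229561],
       [-0.97399704, -0.10454564, -0.20099744],
       [ 0.20009904,  0.01912107, -0.97958908]]), 't': array([-0.14119447,  0.55189309,  1.45844693])}
side {'mtx': array([[441.6743489 ,   0.        , 318.09108138],
       [  0.        , 441.6743489 , 202.53525041],
       [  0.        ,   0.        ,   1.        ]]), 'R': array([[ 0.98587926, -0.16744376, -0.00216367],
       [-0.10028653, -0.58002337, -0.80840306],
       [ 0.13410707,  0.79720479, -0.58862536]]), 't': array([-0.5627367 ,  0.03802142,  1.50177437])}
```

View pics/top0.png

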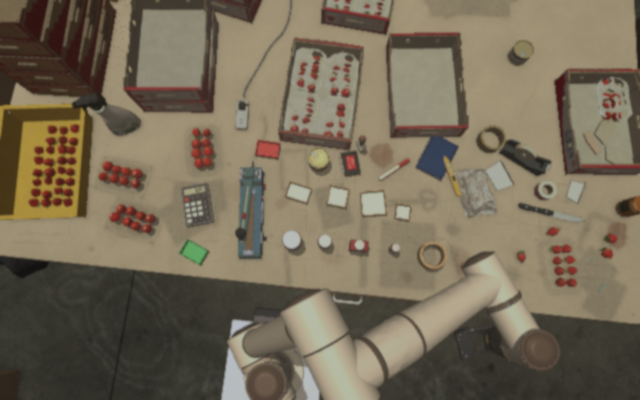

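View pics/side0.png

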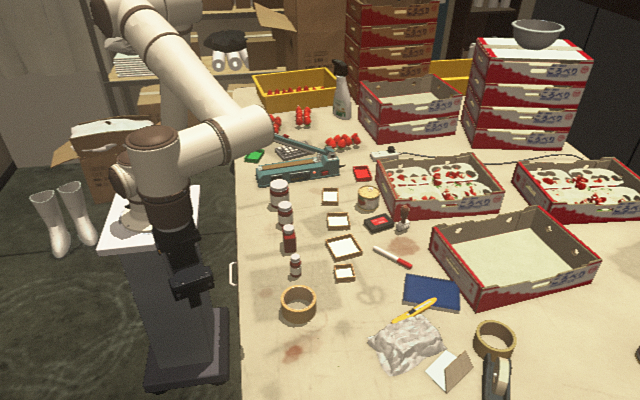

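Top picture: the jars run large (292,240), medium (325,242), oblong (359,246), small (395,248). The bases are oblong (298,192), medium (338,197), large (373,204), small (402,212). The tin is at (318,159) and the tape at (432,255). Look-alikes for the oblong base are the green (194,251) and red (268,149) trays, and I'll leave both alone.

```bash
cat > h.py <<'E'
import cv2,numpy as np
def xyz(f):
    K,R,t,d=f["mtx"],f["R"],f["t"],f["d"].astype(float)
    v,u=np.indices(d.shape);c=np.stack([(u-K[0,2])/K[0,0]*d,(v-K[1,2])/K[1,1]*d,d],-1)
    X=(c-t)@R; X[d==0]=np.nan; return X
def onplane(f,uv,z):
    K,R,t=f["mtx"],f["R"],f["t"];uv=np.atleast_2d(uv).astype(float)
    ray=np.c_[(uv-K[:2,2])/K[0,0],np.ones(len(uv))]@R;C=-R.T@t
    return C+ray*((z-C[2])/ray[:,2])[:,None]
E
python3 - <<'E'
from h import *
for n in("top","side"):
    f=np.load(n+"0.npz");X=xyz(f);p=f["p"]
    reg=(X[...,0]>.33)&(X[...,0]<.8)&(X[...,1]>-.45)&(X[...,1]<.06)
    # jars/tape/tin: tall points
    m=(reg&(X[...,2]>.03)&(X[...,2]<.1)).astype(np.uint8)
    k,l,st,ce=cv2.connectedComponentsWithStats(m)
    for i in range(1,k):
        if st[i,4]>12:
            P=X[l==i];zt=np.nanpercentile(P[:,2],90);T=P[P[:,2]>zt-.008]
            print(n,"tall",ce[i].round(),st[i,4],"z",zt.round(4),"med",((T.max(0)+T.min(0))/2).round(4),"ext",np.ptp(T,0).round(3), "all",((P.max(0)+P.min(0))/2)[:2].round(4),np.ptp(P,0).round(3))
    hsv=cv2.cvtColor(p,cv2.COLOR_BGR2HSV)
    w=(reg&(np.abs(X[...,2])<.02)&(hsv[...,1]<50)&(hsv[...,2]>150)).astype(np.uint8)
    k,l,st,ce=cv2.connectedComponentsWithStats(w)
    for i in range(1,k):
        if st[i,4]>40:
            v,u=np.nonzero(l==i);Q=onplane(f,np.c_[u,v],.003)
            rr=cv2.minAreaRect((Q[:,:2]*1000).astype(np.float32))
            print(n,"white",ce[i].round(),st[i,4],np.round(rr[0],1),np.round(rr[1],1),round(rr[2],1),"z",np.nanmedian(X[l==i][:,2]).round(4))
f=np.load("top0.npz")["p"];cv2.imwrite("pics/c1.png",cv2.resize(f[140:280,230:460],None,fx=3.4,fy=3.4,interpolation=cv2.INTER_CUBIC))
E
```

```text
top tall [321. 140.] 443 z 0.0937 med [ 0.7956 -0.0669  0.0929] ext [0.009 0.228 0.014] all [ 0.7951 -0.0634] [0.01  0.238 0.07 ]
top tall [318. 158.] 378 z 0.0599 med [ 0.7349 -0.0726  0.0591] ext [0.075 0.072 0.014] all [ 0.7349 -0.0726] [0.075 0.072 0.036]
top tall [292. 240.] 314 z 0.0881 med [ 0.435  -0.0144  0.0875] ext [0.058 0.058 0.015] all [ 0.4327 -0.0136] [0.063 0.066 0.062]
top tall [324. 241.] 172 z 0.0801 med [ 0.4426 -0.1249  0.0784] ext [0.043 0.038 0.012] all [ 0.4407 -0.1253] [0.046 0.046 0.053]
top tall [358. 245.] 209 z 0.0783 med [ 0.4407 -0.2424  0.08  ] ext [0.03  0.03  0.019] all [ 0.4413 -0.2414] [0.037 0.061 0.058]
top tall [394. 248.] 78 z 0.0741 med [ 0.4455 -0.3639  0.0718] ext [0.021 0.024 0.011] all [ 0.4441 -0.362 ] [0.027 0.028 0.047]
top white [388. 172.] 55 [ 724.5 -330.4] [11.1 78.5] 41.4 z 0.0139
top white [298. 192.] 262 [612.8 -13.4] [74.4 47.7] 77.2 z 0.0039
top white [337. 196.] 283 [ 613.4 -155.6] [62.8 60.7] 84.5 z 0.0041
top white [373. 203.] 456 [ 602.4 -284.3] [77.9 77.8] 10.5 z 0.0038
top white [403. 212.] 145 [ 581.7 -392. ] [43.6 42.6
[... 441 characters left out ...]
5 med [ 0.7987 -0.2252  0.0804] ext [0.003 0.015 0.009] all [ 0.7982 -0.2252] [0.004 0.015 0.022]
side tall [289. 235.] 261 z 0.0768 med [ 0.4407 -0.2448  0.075 ] ext [0.031 0.034 0.012] all [ 0.4398 -0.2463] [0.037 0.064 0.051]
side tall [295. 262.] 171 z 0.0714 med [ 0.4435 -0.3675  0.069 ] ext [0.023 0.029 0.01 ] all [ 0.4439 -0.3695] [0.032 0.033 0.044]
side white [330. 196.] 122 [611.8  -3.8] [49.9 47.1] 79.8 z 0.0043
side white [338. 221.] 153 [ 610.7 -149.4] [42.6 62.7] 80.2 z 0.0041
side white [343. 247.] 344 [ 601.3 -276.6] [75.1 66. ] 10.0 z 0.0039
side white [386. 252.] 66 [ 722.8 -320.6] [10.3 85.3] 39.4 z 0.0147
side white [344. 272.] 119 [ 580.3 -385.3] [43.5 31.4] 0.2 z 0.0038
```

View pics/c1.png

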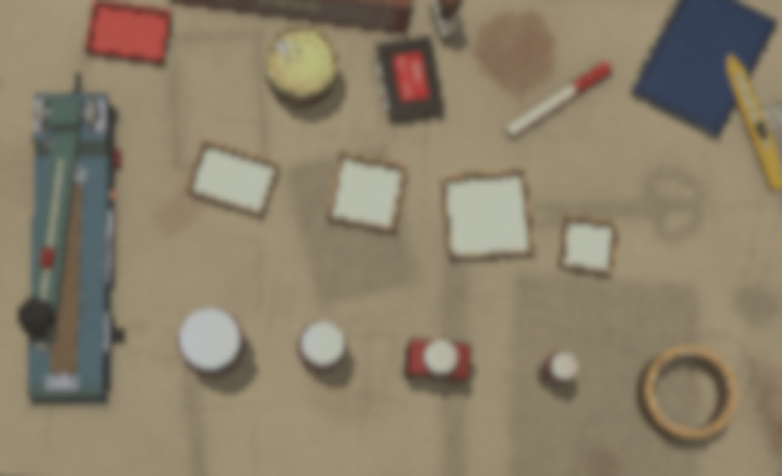

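The crop confirms the choice: four plain brown-walled white trays at crop (232,180), (367,193), (487,216) and (588,246), with the jars below them. I'll move above the right end of the row and check from close by.

Emit:
play_rows(commands="0.84 0.62 0.1 0 0 0.693;0.84 0.62 0.1 0 0 0.693;0.84 0.62 0.1 0 0 0.693;0.84 0.62 0.1 0 0 0.693;0.84 0.62 0.1 0 0 0.693;0.84 0.62 0.1 0 0 0.693;0.84 0.62 0.1 0 0 0.693;0.84 0.62 0.1 0 0 0.693;0.84 0.62 0.1 0 0 0.693;0.84 0.62 0.1 0 0 0.693;0.84 0.62 0.1 0 0 0.693;0.84 0.62 0.1 0 0 0.693;0 0 0 0 0 0;0 0 0 0 0 0;0 0 0 0 0 0", grip=87)

```text
time_s: 1.6
tcp_pos: [0.4999, -0.3697, 0.2581]
ee_rot: [[-0.002, -1.0, -0.001], [-1.0, 0.002, 0.0], [-0.0, 0.001, -1.0]]
wrist_force: [0.2, -0.8, -0.1]
gripper_width: 0.999
gripper_force: 0.0
```

Run:
```python
from station import r,cams
import cv2,numpy as np
s=r.sense();print(s["time_s"],s["joints"].round(1),s["tcp_pos"],s["ee_rot"].round(3))
i=cams.camera_info("wrist");p,d=cams.capture("wrist");cv2.imwrite("pics/w1.png",p);np.savez("w1.npz",p=p,d=d,**i);print(i)
```

```text
1.6 [-21.6  20.6   3.3  -0.  -72.8  21.5] [ 0.49993133 -0.36974597  0.25812297] [[-0.002 -1.    -0.001]
 [-1.     0.002  0.   ]
 [-0.     0.001 -1.   ]]
{'mtx': array([[309.70691629,   0.        , 319.67831664],
       [  0.        , 309.70691629, 203.01858648],
       [  0.        ,   0.        ,   1.        ]]), 'R': array([[-9.99999203e-01,  8.00494553e-04,  9.76316419e-04],
       [ 1.04249675e-03,  9.59742464e-01,  2.80879539e-01],
       [-7.12169785e-04,  2.80880333e-01, -9.59742534e-01]]), 't': array([0.49899948, 0.30961162, 0.52913018])}
```

View pics/w1.png

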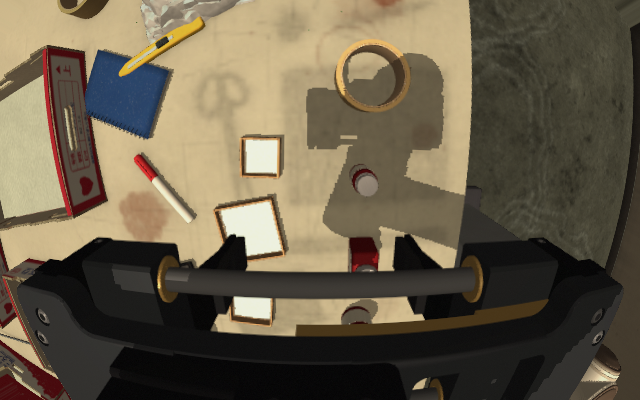

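The wrist view shows the small base at (262,157), large base at (250,230), small jar at (363,180), oblong jar at (364,253) and tape at (372,75). I'll unproject these with the fisheye model.

```bash
cat >> h.py <<'E'
def wxyz(f):
    K,R,t,d=f["mtx"],f["R"],f["t"],f["d"].astype(float)
    v,u=np.indices(d.shape);x=(u-K[0,2])/K[0,0];y=(v-K[1,2])/K[1,1];th=np.hypot(x,y)+1e-9
    k=np.tan(th)/th;c=np.stack([x*k*d,y*k*d,d],-1);X=(c-t)@R;X[d==0]=np.nan
    ray=np.stack([x*k,y*k,np.ones_like(x)],-1)@R;return X,ray,-R.T@t
def wmeas(fn,vmax=320):
    f=np.load(fn);X,ray,C=wxyz(f);p=f["p"];hsv=cv2.cvtColor(p,cv2.COLOR_BGR2HSV)
    reg=(X[...,0]>.33)&(X[...,0]<.7)&(X[...,1]>-.47)&(X[...,1]<.06);reg[vmax:]=False
    k,l,st,ce=cv2.connectedComponentsWithStats((reg&(X[...,2]>.02)&(X[...,2]<.1)).astype(np.uint8))
    for i in range(1,k):
        if st[i,4]>80:
            P=X[l==i];zt=np.percentile(P[:,2],95);T=P[P[:,2]>zt-.005]
            print("tall",ce[i].round(),st[i,4],"z",zt.round(4),"top circ",[np.round(q,4) for q in cv2.minEnclosingCircle(T[:,:2].astype(np.float32))],"all",((P.max(0)+P.min(0))/2)[:2].round(4),np.ptp(P,0).round(3))
            B=P[(P[:,2]>.045)&(P[:,2]<.061)]
            if len(B)>20: print("   body rect",[np.round(q,1) for q in cv2.minAreaRect((B[:,:2]*1000).astype(np.float32))])
    # base walls: points 12-21 mm high
    k,l,st,ce=cv2.connectedComponentsWithStats((reg&(X[...,2]>.010)&(X[...,2]<.022)).astype(np.uint8))
    for i in range(1,k):
        if st[i,4]>100:
            P=X[l==i];print("wall",ce[i].round(),st[i,4],[np.round(q,1) for q in cv2.minAreaRect((P[:,:2]*1000).astype(np.float32))])
    k,l,st,ce=cv2.connectedComponentsWithStats((reg&(hsv[...,1]<40)&(hsv[...,2]>170)&(abs(X[...,2]-.003)<.006)).astype(np.uint8))
    for i in range(1,k):
        if st[i,4]>300:
            s=(C[2]-.003)/-ray[l==i][:,2];Q=C+ray[l==i]*s[:,None];print("floor",ce[i].round(),st[i,4],[np.round(q,1) for q in cv2.minAreaRect((Q[:,:2]*1000).astype(np.float32))],np.median(X[l==i][:,2]).round(4))
E
python3 -c "
from h import *
wmeas('w1.npz')"
```

```text
tall [372. 104.] 442 z 0.0489 top circ [array([ 0.4348, -0.4688]), np.float64(0.0361)] all [ 0.435  -0.4603] [0.073 0.019 0.029]
   body rect [array([ 434.2, -460.1]), array([71. , 18.5]), np.float64(0.0)]
tall [364. 180.] 648 z 0.0711 top circ [array([ 0.4435, -0.3644]), np.float64(0.0132)] all [ 0.4437 -0.3666] [0.033 0.03  0.052]
   body rect [array([ 445.7, -368.6]), array([31.5, 22.7]), np.float64(32.3)]
tall [363. 256.] 836 z 0.0712 top circ [array([ 0.4385, -0.252 ]), np.float64(0.0135)] all [ 0.4395 -0.2519] [0.036 0.045 0.057]
   body rect [array([ 439.5, -256.7]), array([35.8, 35.1]), np.float64(1.0)]
tall [357. 316.] 168 z 0.0383 top circ [array([ 0.4402, -0.1454]), np.float64(0.015)] all [ 0.4392 -0.1434] [0.046 0.017 0.021]
wall [260. 155.] 458 [array([ 579.1, -392. ]), array([54.8, 55. ]), np.float64(88.0)]
wall [252. 226.] 616 [array([ 600.2, -283.8]), array([89.3, 89.6]), np.float64(10.9)]
wall [355. 312.] 116 [array([ 442.6, -142.6]), array([47.3, 18.8]), np.float64(11.0)]
floor [261. 156.] 965 [array([ 579.4, -390.9]), array([44.7, 42.5]), np.float64(88.3)] 0.0035
floor [253. 227.] 2049 [array([ 600.6, -281.9]), array([75.8, 77.4]), np.float64(10.3)] 0.0035
floor [252. 307.] 667 [array([ 611.6, -144.2]), array([41.1, 61.3]), np.float64(89.2)] 0.0035
```

Emit:
play_rows(commands="-0.63 0.05 0 0 0 0;-0.63 0.05 0 0 0 0;-0.62 0.06 0 0 0 0;0 0 -0.9 0 0 0;0 0 -0.9 0 0 0;0 0 -0.9 0 0 0;0 0 -0.9 0 0 0;0 0 -0.9 0 0 0;0 0 -0.9 0 0 0;0 0 -0.9 0 0 0;0 0 -0.7 0 0 0;0 0 -0.5 0 0 0;0 0 -0.25 0 0 0;0 0 0 0 0 0;0 0 0 0 0 0;0 0 0 0 0 0")

```text
time_s: 3.25
tcp_pos: [0.4449, -0.3652, 0.0272]
ee_rot: [[-0.001, -1.0, 0.002], [-1.0, 0.001, -0.001], [0.001, -0.002, -1.0]]
wrist_force: [0.5, -0.2, -0.2]
gripper_width: 0.998
gripper_force: 0.0
```

Emit:
play_rows(commands="0 0 0 0 0 0;0 0 0 0 0 0;0 0 0 0 0 0;0 0 0 0 0 0;0 0 0 0 0 0;0 0 0 0 0 0;0 0 0 0 0 0;0 0 0 0 0 0", grip=20)

```text
time_s: 4.05
tcp_pos: [0.4442, -0.3647, 0.026]
ee_rot: [[-0.001, -1.0, -0.0], [-1.0, 0.001, 0.0], [-0.0, 0.0, -1.0]]
wrist_force: [-1.3, -1.1, 0.5]
gripper_width: 0.354
gripper_force: 30.3
```

Emit:
play_rows(commands="0 0 0.2 0 0 0;0 0 0.4 0 0 0;0 0 0.5 0 0 0;0 0 0.5 0 0 0;0.15 -0.03 0.07 0 0 0;0.4 -0.08 0 0 0 0;0.6 -0.12 0 0 0 0;0.7 -0.14 0 0 0 0;0.7 -0.14 0 0 0 0;0.7 -0.14 0 0 0 0;0.6 -0.12 0 0 0 0;0.4 -0.08 0 0 0 0;0.25 -0.04 0 0 0 0;0 0 0 0 0 0;0 0 -0.4 0 0 0;0 0 -0.4 0 0 0;0 0 -0.3 0 0 0;0 0 0 0 0 0;0 0 0 0 0 0")

```text
time_s: 5.95
tcp_pos: [0.5789, -0.3914, 0.0427]
ee_rot: [[-0.001, -1.0, -0.001], [-1.0, 0.001, 0.0], [-0.0, 0.001, -1.0]]
wrist_force: [-0.2, -0.1, -0.0]
gripper_width: 0.357
gripper_force: 30.0
```

Run:
```python
from station import r,cams
import cv2,numpy as np
from h import *
s=r.sense();print(s["tcp_pos"],s["wrist_force"])
i=cams.camera_info("wrist");p,d=cams.capture("wrist");cv2.imwrite("pics/w2.png",p);np.savez("w2.npz",p=p,d=d,**i)
wmeas("w2.npz",400)
```

```text
[ 0.57894603 -0.39144249  0.04274771] [-0.20681603 -0.07659021 -0.02809931]
tall [536. 140.] 1976 z 0.0484 top circ [array([ 0.4349, -0.469 ]), np.float64(0.0368)] all [ 0.4352 -0.4606] [0.074 0.019 0.03 ]
   body rect [array([ 434.9, -460.6]), array([73.4, 18.8]), np.float64(0.0)]
tall [320. 249.] 4490 z 0.0837 top circ [array([ 0.5779, -0.4017]), np.float64(0.0278)] all [ 0.5779 -0.3994] [0.055 0.017 0.068]
   body rect [array([ 578.1, -400.6]), array([49.4, 14.6]), np.float64(0.7)]
tall [278. 308.] 337 z 0.0981 top circ [array([ 0.5984, -0.388 ]), np.float64(0.0083)] all [ 0.5959 -0.3879] [0.006 0.017 0.021]
tall [320. 305.] 606 z 0.0877 top circ [array([ 0.5779, -0.387 ]), np.float64(0.012)] all [ 0.5779 -0.3835] [0.024 0.01  0.003]
tall [361. 308.] 333 z 0.0984 top circ [array([ 0.5576, -0.3879]), np.float64(0.008)] all [ 0.5599 -0.3876] [0.005 0.017 0.02 ]
tall [471. 375.] 268 z 0.0502 top circ [array([ 0.4487, -0.27  ]), np.float64(0.0086)] all [ 0.4471 -0.2632] [0.022 0.023 0.02 ]
   body rect [array([ 449.9, -272.8]), array([17.1,  6.6]), np.float64(23.3)]
tall [484. 397.] 95 z 0.0653 top circ [array([ 0.4374, -0.2557]), np.float64(0.0071)] all [ 0.4425 -0.2561] [0.026 0.008 0.009]
   body rect [array([ 442.5, -254.8]), array([26.2,  4.3]), np.float64(4.1)]
wall [492. 133.] 205 [array([ 457.2, -459.2]), array([ 4.5, 35.7]), np.float64(58.4)]
wall [544. 135.] 133 [array([ 414.4, -464.7]), array([19.9,  2.1]), np.float64(33.0)]
wall [318. 205.] 1052 [array([ 578.7, -404.2]), array([30.5, 53.7]), np.float64(88.4)]
wall [295. 311.] 153 [array([ 594.3, -328.2]), array([19.9,  4.1]), np.float64(8.4)]
```

View pics/w2.png

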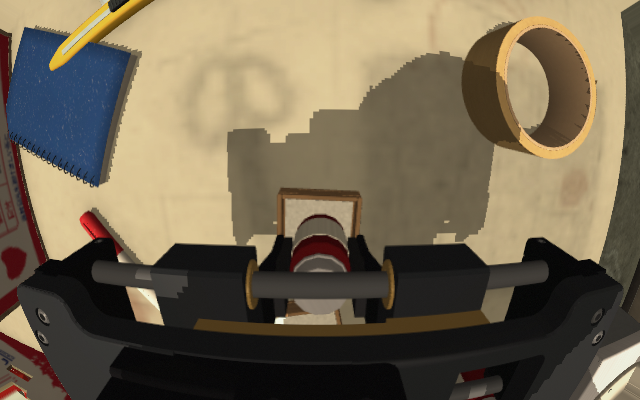

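Jar held centred over the small base at (319,225). I'll lower it the last 14 mm gently.

Emit:
play_rows(commands="0 0 -0.12 0 0 0;0 0 -0.12 0 0 0;0 0 -0.08 0 0 0;0 0 -0.06 0 0 0;0 0 -0.04 0 0 0;0 0 -0.03 0 0 0;0 0 0 0 0 0;0 0 0 0 0 0")

```text
time_s: 6.8
tcp_pos: [0.5794, -0.3914, 0.0297]
ee_rot: [[-0.001, -1.0, 0.0], [-1.0, 0.001, -0.0], [0.0, -0.0, -1.0]]
wrist_force: [0.3, -0.1, -0.4]
gripper_width: 0.357
gripper_force: 30.0
```

Emit:
play_rows(commands="0 0 -0.02 0 0 0;0 0 -0.02 0 0 0;0 0 0 0 0 0;0 0 0 0 0 0")

```text
time_s: 7.2
tcp_pos: [0.5794, -0.3915, 0.029]
ee_rot: [[-0.0, -1.0, 0.0], [-1.0, 0.0, -0.0], [0.0, -0.0, -1.0]]
wrist_force: [-0.3, 0.9, 1.8]
gripper_width: 0.356
gripper_force: 30.0
```

Emit:
play_rows(commands="0 0 0 0 0 0;0 0 0 0 0 0;0 0 0 0 0 0;0 0 0 0 0 0;0 0 0 0 0 0;0 0 0.3 0 0 0;0 0 0.8 0 0 0;0 0 0.9 0 0 0;0 0 0.9 0 0 0;0 0 1 0 0 0;0 0 1 0 0 0;-0.3 0.9 0.9 0 0 0;-0.3 0.9 0.9 0 0 0;-0.3 0.9 0.9 0 0 0;-0.3 1 0 0 0 0;-0.3 1 0 0 0 0;-0.3 1 0 0 0 0;-0.3 1 0 0 0 0;-0.3 1 0 0 0 0;-0.3 1 0 0 0 0", grip=87)

```text
time_s: 9.2
tcp_pos: [0.4977, -0.1293, 0.2574]
ee_rot: [[-0.001, -1.0, 0.001], [-1.0, 0.001, -0.0], [0.0, -0.001, -1.0]]
wrist_force: [0.1, 1.0, 0.2]
gripper_width: 0.997
gripper_force: 0.0
```

Emit:
play_rows(commands="0 0 0 0 0 0;0 0 0 0 0 0;0 0 0 0 0 0")

```text
time_s: 9.5
tcp_pos: [0.4986, -0.1308, 0.2569]
ee_rot: [[-0.001, -1.0, 0.001], [-1.0, 0.001, -0.0], [0.0, -0.001, -1.0]]
wrist_force: [-0.5, -1.1, -0.5]
gripper_width: 1.001
gripper_force: 0.0
```

Run:
```python
from station import r,cams
import cv2,numpy as np
from h import *
s=r.sense();print(s["tcp_pos"],s["wrist_force"])
i=cams.camera_info("wrist");p,d=cams.capture("wrist");cv2.imwrite("pics/w3.png",p);np.savez("w3.npz",p=p,d=d,**i)
wmeas("w3.npz",330)
```

```text
[ 0.49857258 -0.13084606  0.25689459] [-0.54842108 -1.11080008 -0.45371783]
tall [369.  87.] 1722 z 0.077 top circ [array([ 0.4389, -0.242 ]), np.float64(0.0168)] all [ 0.4394 -0.2418] [0.037 0.062 0.058]
   body rect [array([ 439.3, -241.7]), array([36.6, 62.1]), np.float64(0.4)]
tall [366. 182.] 1490 z 0.0771 top circ [array([ 0.4402, -0.1254]), np.float64(0.0216)] all [ 0.4406 -0.1273] [0.048 0.046 0.058]
   body rect [array([ 444.6, -133. ]), array([49.4, 31.9]), np.float64(31.4)]
tall [177. 218.] 303 z 0.0576 top circ [array([ 0.6994, -0.0751]), np.float64(0.0171)] all [ 0.6973 -0.0739] [0.005 0.036 0.039]
   body rect [array([697.3, -74.9]), array([ 5.1, 34.3]), np.float64(0.3)]
tall [367. 254.] 1567 z 0.0848 top circ [array([ 0.4334, -0.0242]), np.float64(0.0271)] all [ 0.4342 -0.0294] [0.062 0.039 0.066]
   body rect [array([437.9, -33.2]), array([64.6, 27.8]), np.float64(16.6)]
wall [257.   2.] 167 [array([ 580.7, -365.6]), array([ 6.6, 53.8]), np.float64(84.8)]
wall [240.  60.] 801 [array([ 600.6, -283.2]), array([89.5, 89.5]), np.float64(10.4)]
wall [176. 137.] 130 [array([ 694.9, -190.2]), array([41.1, 10.2]), np.float64(89.8)]
wall [237. 156.] 565 [array([ 609.9, -155.1]), array([71.5, 71.1]), np.float64(84.1)]
wall [248. 235.] 275 [array([609., -23.]), array([66.3, 58.4]), np.float64(78.3)]
wall [361. 236.] 128 [array([436.4, -36.4]), array([62.8, 22.4]), np.float64(12.3)]
floor [244.  62.] 3002 [array([ 600.6, -284. ]), array([77.6, 78.9]), np.float64(10.7)] 0.0036
floor [238. 154.] 1748 [array([ 611.1, -154.7]), array([62.4, 59.3]), np.float64(84.2)] 0.0035
floor [251. 247.] 649 [array([610.5, -11.7]), array([66.5, 46.7]), np.float64(78.5)] 0.0035
```

View pics/w3.png

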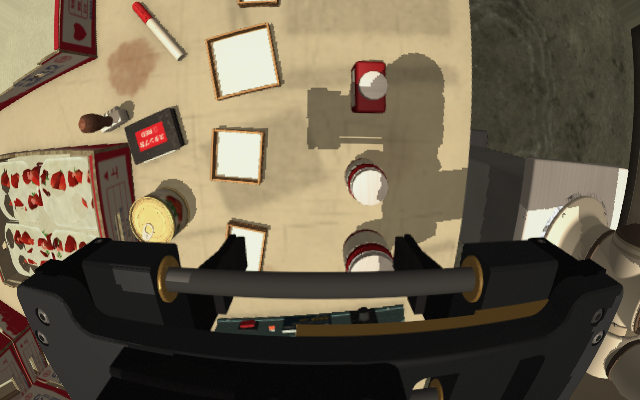

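Medium jar is at (366,182), medium base at (238,155), oblong jar at (369,87) and large base at (244,62). All the sizes match. Now I'll grasp the medium jar.

Emit:
play_rows(commands="-0.65 0.06 0 0 0 0;-0.65 0.06 0 0 0 0;-0.65 0.05 0 0 0 0;0 0 -0.9 0 0 0;0 0 -0.9 0 0 0;0 0 -0.9 0 0 0;0 0 -0.9 0 0 0;0 0 -0.9 0 0 0;0 0 -0.9 0 0 0;0 0 -0.9 0 0 0;0 0 -0.7 0 0 0;0 0 -0.4 0 0 0;0 0 -0.23 0 0 0;0 0 0 0 0 0;0 0 0 0 0 0;0 0 0 0 0 0")

```text
time_s: 11.15
tcp_pos: [0.4405, -0.1254, 0.0283]
ee_rot: [[-0.001, -1.0, 0.002], [-1.0, 0.001, 0.0], [-0.0, -0.002, -1.0]]
wrist_force: [0.3, 0.2, -0.2]
gripper_width: 0.998
gripper_force: 0.0
```

Emit:
play_rows(commands="0 0 0 0 0 0;0 0 0 0 0 0;0 0 0 0 0 0;0 0 0 0 0 0;0 0 0 0 0 0;0 0 0 0 0 0;0 0 0 0 0 0;0 0 0 0 0 0", grip=36)

```text
time_s: 11.95
tcp_pos: [0.4401, -0.1252, 0.0276]
ee_rot: [[-0.0, -1.0, 0.001], [-1.0, 0.0, 0.0], [-0.0, -0.001, -1.0]]
wrist_force: [1.5, -0.1, 1.2]
gripper_width: 0.556
gripper_force: 30.0
```

Emit:
play_rows(commands="0 0 0.2 0 0 0;0 0 0.4 0 0 0;0 0 0.5 0 0 0;0 0 0.5 0 0 0;0.15 -0.03 0.07 0 0 0;0.5 -0.09 0 0 0 0;0.8 -0.14 0 0 0 0;0.9 -0.16 0 0 0 0;0.9 -0.16 0 0 0 0;0.9 -0.16 0 0 0 0;0.8 -0.14 0 0 0 0;0.5 -0.08 0 0 0 0;0.22 -0.03 0 0 0 0;0 0 0 0 0 0;0 0 -0.4 0 0 0;0 0 -0.4 0 0 0;0 0 -0.3 0 0 0;0 0 -0.2 0 0 0;0 0 -0.1 0 0 0;0 0 0 0 0 0")

```text
time_s: 13.95
tcp_pos: [0.6096, -0.155, 0.0351]
ee_rot: [[-0.001, -1.0, -0.001], [-1.0, 0.001, -0.0], [0.0, 0.001, -1.0]]
wrist_force: [0.4, 0.1, -1.1]
gripper_width: 0.552
gripper_force: 30.0
```

Emit:
play_rows(commands="0 0 -0.06 0 0 0;0 0 -0.03 0 0 0;0 0 0 0 0 0;0 0 0 0 0 0")

```text
time_s: 14.35
tcp_pos: [0.61, -0.155, 0.0332]
ee_rot: [[-0.001, -1.0, 0.0], [-1.0, 0.001, -0.0], [0.0, -0.0, -1.0]]
wrist_force: [-0.5, -0.9, -1.0]
gripper_width: 0.554
gripper_force: 30.0
```

Emit:
play_rows(commands="0 0 -0.04 0 0 0;0 0 -0.03 0 0 0;0 0 -0.02 0 0 0;0 0 0 0 0 0;0 0 0 0 0 0")

```text
time_s: 14.85
tcp_pos: [0.6099, -0.155, 0.0307]
ee_rot: [[-0.0, -1.0, 0.0], [-1.0, 0.0, -0.0], [0.0, -0.0, -1.0]]
wrist_force: [-1.2, 0.2, 2.6]
gripper_width: 0.557
gripper_force: 30.0
```

Emit:
play_rows(commands="0 0 0 0 0 0;0 0 0 0 0 0;0 0 0 0 0 0;0 0 0 0 0 0;0 0 0.3 0 0 0;0 0 0.8 0 0 0;0 0 0.9 0 0 0;0 0 0.9 0 0 0;0 0 1 0 0 0;0 0 1 0 0 0;0 0 0.9 0 0 0;-0.5 0.6 0.9 0 0 0;-0.6 0.7 0.9 0 0 0;-0.6 0.7 0 0 0 0;-0.6 0.7 0 0 0 0;-0.6 0.7 0 0 0 0;-0.5 0.7 0 0 0 0;-0.3 0.4 0 0 0 0;0 0 0 0 0 0;0 0 0 0 0 0", grip=87)

```text
time_s: 16.85
tcp_pos: [0.4993, -0.02, 0.2587]
ee_rot: [[0.0, -1.0, 0.001], [-1.0, -0.0, -0.0], [0.0, -0.001, -1.0]]
wrist_force: [0.2, 0.4, -1.1]
gripper_width: 1.0
gripper_force: 0.0
```

Run:
```python
from station import r,cams
import cv2,numpy as np
from h import *
s=r.sense();print(s["tcp_pos"],s["wrist_force"])
i=cams.camera_info("wrist");p,d=cams.capture("wrist");cv2.imwrite("pics/w4.png",p);np.savez("w4.npz",p=p,d=d,**i)
wmeas("w4.npz",330)
```

```text
[ 0.49925149 -0.02001068  0.25874202] [ 0.20546867  0.38483608 -1.06226942]
tall [368.  14.] 972 z 0.0763 top circ [array([ 0.439, -0.234]), np.float64(0.0144)] all [ 0.4391 -0.2306] [0.038 0.041 0.058]
   body rect [array([ 439.4, -226.2]), array([32.7, 37.1]), np.float64(88.2)]
tall [229.  71.] 1589 z 0.0803 top circ [array([ 0.6087, -0.1548]), np.float64(0.0219)] all [ 0.6071 -0.1535] [0.046 0.048 0.062]
   body rect [array([ 600.8, -150.3]), array([49.4, 32. ]), np.float64(59.7)]
tall [169. 139.] 349 z 0.0583 top circ [array([ 0.6999, -0.0732]), np.float64(0.0189)] all [ 0.6972 -0.0734] [0.006 0.038 0.039]
   body rect [array([697.2, -73.2]), array([37.5,  5.5]), np.float64(89.6)]
tall [374. 184.] 2687 z 0.0853 top circ [array([ 0.4323, -0.0142]), np.float64(0.0305)] all [ 0.4337 -0.0167] [0.062 0.063 0.067]
   body rect [array([442.7, -28.9]), array([65.9, 31.4]), np.float64(35.1)]
wall [244.  11.] 333 [array([ 595.6, -255.5]), array([89.4, 35.1]), np.float64(8.9)]
wall [176.  60.] 113 [array([ 695.3, -187.3]), array([ 9.3, 37.4]), np.float64(0.0)]
wall [240.  75.] 489 [array([ 610.7, -154.5]), array([71.9, 72.5]), np.float64(84.6)]
wall [238. 177.] 654 [array([611. , -12.9]), array([85.6, 59.7]), np.float64(77.9)]
floor [244.   5.] 555 [array([ 597.3, -252.5]), array([25.3, 80.2]), np.float64(84.1)] 0.0037
floor [240. 176.] 1575 [array([611.6, -12.3]), array([73. , 47.3]), np.float64(78.3)] 0.0035
```

View pics/w4.png

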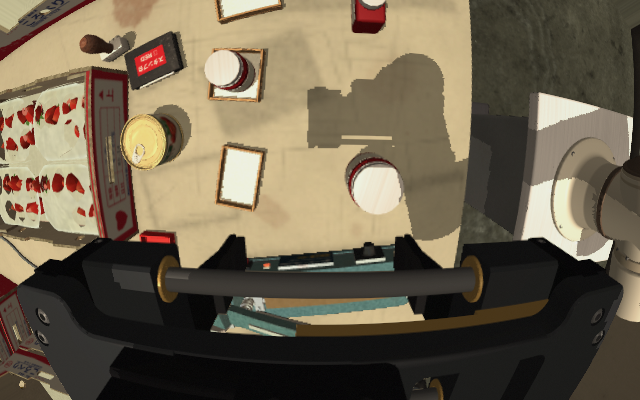

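Medium jar stands upright in its base (229,71). Now the large jar (374,184).

Emit:
play_rows(commands="-0.75 0.06 0 0 0 0;-0.75 0.06 0 0 0 0;-0.72 0.06 0 0 0 0;0 0 -0.8 0 0 0;0 0 -0.9 0 0 0;0 0 -0.9 0 0 0;0 0 -0.9 0 0 0;0 0 -0.9 0 0 0;0 0 0 0 0 0;0 0 -0.7 0 0 0;0 0 -0.7 0 0 0;0 0 -0.7 0 0 0;0 0 -0.6 0 0 0;0 0 -0.4 0 0 0;0 0 -0.12 0 0 0;0 0 0 0 0 0;0 0 0 0 0 0;0 0 0 0 0 0")

```text
time_s: 18.7
tcp_pos: [0.4331, -0.0144, 0.0305]
ee_rot: [[-0.001, -1.0, 0.002], [-1.0, 0.001, 0.001], [-0.001, -0.002, -1.0]]
wrist_force: [-0.1, -0.1, 0.5]
gripper_width: 1.005
gripper_force: 0.0
```

Emit:
play_rows(commands="0 0 0 0 0 0;0 0 0 0 0 0;0 0 0 0 0 0;0 0 0 0 0 0;0 0 0 0 0 0;0 0 0 0 0 0", grip=54)

```text
time_s: 19.3
tcp_pos: [0.4325, -0.0145, 0.0298]
ee_rot: [[-0.0, -1.0, 0.0], [-1.0, 0.0, 0.0], [-0.0, -0.0, -1.0]]
wrist_force: [0.8, -0.6, 2.2]
gripper_width: 0.745
gripper_force: 30.0
```

Emit:
play_rows(commands="0 0 0.2 0 0 0;0 0 0.4 0 0 0;0 0 0.6 0 0 0;0 0 0.7 0 0 0;0 0 0.7 0 0 0;0 0 0.6 0 0 0;0 0 0.35 0 0 0;0.1 -0.17 0.12 0 0 0;0.3 -0.5 0 0 0 0;0.5 -0.8 0 0 0 0;0.6 -0.95 0 0 0 0;0.6 -0.95 0 0 0 0;0.6 -0.95 0 0 0 0;0.6 -0.95 0 0 0 0;0.6 -0.95 0 0 0 0;0.6 -0.95 0 0 0 0;0.5 -0.8 0 0 0 0;0.35 -0.6 0 0 0 0;0.2 -0.3 0 0 0 0;0.05 -0.1 0 0 0 0")

```text
time_s: 21.3
tcp_pos: [0.5998, -0.2845, 0.1379]
ee_rot: [[-0.002, -1.0, -0.003], [-1.0, 0.002, 0.001], [-0.001, 0.003, -1.0]]
wrist_force: [-0.9, 0.3, -2.7]
gripper_width: 0.747
gripper_force: 30.0
```

Emit:
play_rows(commands="0 0 0 0 0 0;0 0 -0.3 0 0 0;0 0 -0.5 0 0 0;0 0 -0.5 0 0 0;0 0 -0.5 0 0 0;0 0 -0.4 0 0 0;0 0 -0.3 0 0 0;0 0 0 0 0 0;0 0 0 0 0 0")

```text
time_s: 22.2
tcp_pos: [0.6006, -0.2836, 0.065]
ee_rot: [[-0.0, -1.0, 0.0], [-1.0, 0.0, -0.0], [0.0, -0.0, -1.0]]
wrist_force: [0.1, -0.5, -2.0]
gripper_width: 0.752
gripper_force: 30.0
```

Run:
```python
from station import r,cams
import cv2,numpy as np
from h import *
s=r.sense();print(s["tcp_pos"],s["wrist_force"])
i=cams.camera_info("wrist");p,d=cams.capture("wrist");cv2.imwrite("pics/w5.png",p);np.savez("w5.npz",p=p,d=d,**i)
```

```text
[ 0.60056695 -0.28363925  0.06503795] [ 0.06444052 -0.46491695 -2.03196827]
```

View pics/w5.png

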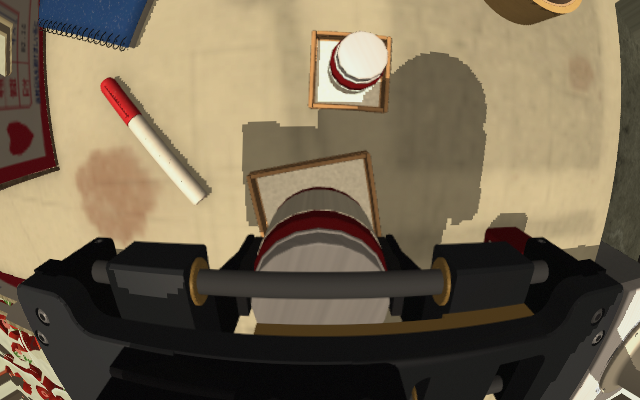

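The small jar stands upright in its base (350,65), and the large jar is over its base. I'll lower it 29 mm first, then the rest gently.

Emit:
play_rows(commands="0 0 -0.2 0 0 0;0 0 -0.3 0 0 0;0 0 -0.25 0 0 0;0 0 -0.12 0 0 0;0 0 -0.08 0 0 0;0 0 -0.04 0 0 0;0 0 -0.02 0 0 0;0 0 0 0 0 0;0 0 0 0 0 0")

```text
time_s: 23.15
tcp_pos: [0.6005, -0.2837, 0.0347]
ee_rot: [[-0.001, -1.0, 0.001], [-1.0, 0.001, -0.0], [0.0, -0.001, -1.0]]
wrist_force: [1.3, 0.2, -2.6]
gripper_width: 0.745
gripper_force: 30.0
```

Emit:
play_rows(commands="0 0 -0.03 0 0 0;0 0 -0.02 0 0 0;0 0 -0.015 0 0 0;0 0 0 0 0 0;0 0 0 0 0 0")

```text
time_s: 23.65
tcp_pos: [0.6003, -0.2837, 0.0329]
ee_rot: [[-0.0, -1.0, 0.0], [-1.0, 0.0, -0.0], [0.0, -0.0, -1.0]]
wrist_force: [-1.0, 0.9, -0.0]
gripper_width: 0.748
gripper_force: 30.0
```

Emit:
play_rows(commands="0 0 -0.01 0 0 0;0 0 0 0 0 0;0 0 0 0 0 0;0 0 0 0 0 0;0 0 0.3 0 0 0;0 0 0.7 0 0 0;0 0 0.9 0 0 0;0 0 0.9 0 0 0;0 0 0.9 0 0 0;-0.4 0.1 0.9 0 0 0;-0.7 0.2 0.4 0 0 0;-0.9 0.24 0 0 0 0;-0.9 0.24 0 0 0 0;-0.9 0.24 0 0 0 0;-0.8 0.2 0 0 0 0;-0.5 0.12 0 0 0 0;-0.28 0.06 0 0 0 0;0 0 0 0 0 0;0 0 0 0 0 0;0 0 0 0 0 0", grip=87)

```text
time_s: 25.65
tcp_pos: [0.4398, -0.2419, 0.1823]
ee_rot: [[-0.0, -1.0, 0.0], [-1.0, 0.0, -0.0], [0.0, -0.0, -1.0]]
wrist_force: [0.1, 0.1, 0.3]
gripper_width: 1.002
gripper_force: 0.0
```

Run:
```python
from station import r,cams
import cv2,numpy as np
from h import *
s=r.sense();print(s["tcp_pos"],s["wrist_force"])
i=cams.camera_info("wrist");p,d=cams.capture("wrist");np.savez("w6.npz",p=p,d=d,**i)
wmeas("w6.npz",400)
```

```text
[ 0.43977841 -0.24189707  0.18226114] [0.10449417 0.08282134 0.321084  ]
tall [182.  51.] 1200 z 0.0741 top circ [array([ 0.578 , -0.3908]), np.float64(0.0132)] all [ 0.5759 -0.3905] [0.029 0.032 0.055]
   body rect [array([ 573.2, -388.8]), array([31.7, 21.5]), np.float64(64.8)]
tall [163. 157.] 4297 z 0.0881 top circ [array([ 0.5989, -0.2834]), np.float64(0.0305)] all [ 0.5972 -0.2838] [0.064 0.065 0.069]
   body rect [array([ 578.3, -284. ]), array([25.9, 64.7]), np.float64(2.7)]
tall [320. 191.] 2389 z 0.0768 top circ [array([ 0.4388, -0.2425]), np.float64(0.0167)] all [ 0.4386 -0.2428] [0.037 0.062 0.058]
   body rect [array([ 438.9, -243.1]), array([61.9, 36.5]), np.float64(88.8)]
tall [187. 253.] 599 z 0.059 top circ [array([ 0.5902, -0.1671]), np.float64(0.01)] all [ 0.6034 -0.1629] [0.041 0.035 0.048]
   body rect [array([ 590.1, -168.1]), array([ 5.8, 29.5]), np.float64(36.4)]
wall [199.  59.] 552 [array([ 579.2, -391. ]), array([55.3, 55.3]), np.float64(87.4)]
wall [202.  60.] 102 [array([ 568.5, -385.5]), array([30.3, 10.5]), np.float64(58.2)]
wall [193. 147.] 816 [array([ 600.2, -283.4]), array([89.4, 88.7]), np.float64(10.6)]
wall [200. 144.] 163 [array([ 575.2, -289.4]), array([17.9, 58. ]), np.float64(14.4)]
wall [114. 138.] 111 [array([ 697.3, -307.5]), array([12.6, 22.1]), np.float64(41.8)]
wall [124. 229.] 140 [array([ 698.3, -189.2]), array([ 9.4, 37.8]), np.float64(15.3)]
wall [186. 234.] 401 [array([ 608.2, -173.4]), array([36.2, 72. ]), np.float64(83.8)]
wall [193. 245.] 173 [array([ 596.9, -166.6]), array([18.9, 47.6]), np.float64(45.3)]
```

Large jar is upright and centred. Now the oblong jar.

Emit:
play_rows(commands="-0.03 -0.02 -0.5 0 0 0;0 0 -0.9 0 0 0;0 0 -0.9 0 0 0;0 0 -0.9 0 0 0;0 0 -0.8 0 0 0;0 0 -0.6 0 0 0;0 0 -0.35 0 0 0;0 0 -0.12 0 0 0;0 0 0 0 0 0;0 0 0 0 0 0;0 0 0 0 0 0")

```text
time_s: 26.8
tcp_pos: [0.4387, -0.2424, 0.031]
ee_rot: [[-0.0, -1.0, 0.002], [-1.0, 0.0, -0.0], [0.0, -0.002, -1.0]]
wrist_force: [0.1, -0.1, 0.5]
gripper_width: 1.002
gripper_force: 0.0
```

Emit:
play_rows(commands="0 0 0 0 0 0;0 0 0 0 0 0;0 0 0 0 0 0;0 0 0 0 0 0;0 0 0 0 0 0;0 0 0 0 0 0;0 0 0 0 0 0;0 0 0 0 0 0", grip=24)

```text
time_s: 27.6
tcp_pos: [0.4386, -0.2424, 0.0302]
ee_rot: [[-0.0, -1.0, 0.001], [-1.0, 0.0, -0.0], [0.0, -0.001, -1.0]]
wrist_force: [0.5, 1.0, -0.5]
gripper_width: 0.417
gripper_force: 30.0
```

Emit:
play_rows(commands="0 0 0.2 0 0 0;0 0 0.4 0 0 0;0 0 0.6 0 0 0;0 0 0.7 0 0 0;0 0 0.7 0 0 0;0 0 0.6 0 0 0;0 0 0.35 0 0 0;0 0 0.12 0 0 0;0 0 0 0 0 0")

```text
time_s: 28.5
tcp_pos: [0.4376, -0.2421, 0.1401]
ee_rot: [[-0.001, -1.0, -0.0], [-1.0, 0.001, 0.0], [-0.0, 0.0, -1.0]]
wrist_force: [-0.5, 0.5, -3.6]
gripper_width: 0.411
gripper_force: 30.0
```

Run:
```python
from h import *
for n in("top0","w4"):
    f=np.load(n+".npz");X=xyz(f) if n=="top0" else wxyz(f)[0]
    for a,b in((.04,.08),(.08,.14),(.14,.3)):
        m=(X[...,0]>.4)&(X[...,0]<.74)&(X[...,1]>.0)&(X[...,1]<.25)&(X[...,2]>a)&(X[...,2]<b)
        if n=="w4": m[300:]=False
        P=X[m]
        if len(P): i=P[:,1].argsort()[:5];print(n,a,len(P),P[i].round(3).tolist())
```

```text
top0 0.04 1111 [[0.407, 0.002, 0.063], [0.405, 0.002, 0.049], [0.41, 0.005, 0.064], [0.408, 0.005, 0.056], [0.429, 0.007, 0.077]]
top0 0.08 413 [[0.435, 0.0, 0.087], [0.409, 0.0, 0.083], [0.439, 0.001, 0.082], [0.442, 0.001, 0.086], [0.412, 0.001, 0.082]]
top0 0.14 400 [[0.418, 0.114, 0.242], [0.413, 0.114, 0.237], [0.424, 0.115, 0.246], [0.416, 0.115, 0.237], [0.421, 0.115, 0.241]]
w4 0.04 1818 [[0.462, 0.0, 0.051], [0.46, 0.001, 0.062], [0.46, 0.002, 0.064], [0.458, 0.002, 0.072], [0.46, 0.002, 0.052]]
w4 0.08 391 [[0.425, 0.0, 0.082], [0.436, 0.001, 0.085], [0.432, 0.001, 0.085], [0.448, 0.001, 0.085], [0.446, 0.001, 0.085]]
```

Emit:
play_rows(commands="0.12 0.15 0 0 0 -0.1;0.29 0.38 0 0 0 -0.1;0.46 0.61 0 0 0 -0.1;0.58 0.77 0 0 0 -0.1;0.64 0.84 0 0 0 -0.1;0.64 0.84 0 0 0 -0.1;0.64 0.84 0 0 0 -0.1;0.64 0.84 0 0 0 -0.1;0.58 0.77 0 0 0 -0.1;0.46 0.61 0 0 0 -0.1;0.35 0.46 0 0 0 -0.1;0.23 0.31 0 0 0 -0.1;0.12 0.15 0 0 0 -0.1;0.03 0.08 0 0 0 -0.1;0 0 0 0 0 0;0 0 0 0 0 0")

```text
time_s: 30.1
tcp_pos: [0.6109, -0.0133, 0.1402]
ee_rot: [[-0.21, -0.978, -0.0], [-0.978, 0.21, -0.0], [0.0, 0.0, -1.0]]
wrist_force: [0.7, -0.0, -1.8]
gripper_width: 0.413
gripper_force: 30.0
```

Emit:
play_rows(commands="0 0 -0.3 0 0 0;0 0 -0.5 0 0 0;0 0 -0.5 0 0 0;0 0 -0.5 0 0 0;0 0 -0.4 0 0 0;0 0 -0.3 0 0 0;0 0 0 0 0 0;0 0 0 0 0 0")

```text
time_s: 30.9
tcp_pos: [0.6117, -0.0129, 0.0654]
ee_rot: [[-0.209, -0.978, 0.001], [-0.978, 0.209, -0.0], [0.0, -0.001, -1.0]]
wrist_force: [0.9, 0.2, -1.8]
gripper_width: 0.412
gripper_force: 30.0
```

Run:
```python
from station import r,cams
import cv2,numpy as np
from h import *
s=r.sense();print(s["tcp_pos"],s["ee_rot"].round(3).tolist(),s["wrist_force"])
i=cams.camera_info("wrist");p,d=cams.capture("wrist");cv2.imwrite("pics/w7.png",p);np.savez("w7.npz",p=p,d=d,**i)
```

```text
[ 0.61169215 -0.01287792  0.06539964] [[-0.209, -0.978, 0.001], [-0.978, 0.209, -0.0], [0.0, -0.001, -1.0]] [ 0.92224505  0.19501599 -1.84973978]
```

View pics/w7.png

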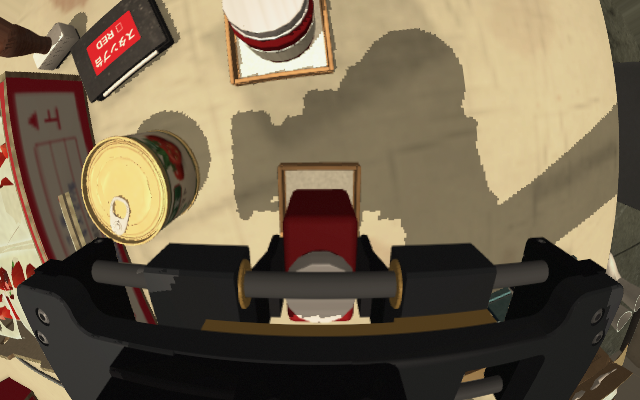

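The oblong jar is square to its base (wall at (320,165)) and centred. I'll lower it.

Emit:
play_rows(commands="0 0 -0.2 0 0 0;0 0 -0.3 0 0 0;0 0 -0.25 0 0 0;0 0 -0.12 0 0 0;0 0 -0.08 0 0 0;0 0 -0.04 0 0 0;0 0 -0.02 0 0 0;0 0 0 0 0 0;0 0 0 0 0 0")

```text
time_s: 31.85
tcp_pos: [0.6116, -0.0128, 0.0352]
ee_rot: [[-0.209, -0.978, 0.001], [-0.978, 0.209, 0.0], [-0.0, -0.001, -1.0]]
wrist_force: [0.6, -0.1, -2.3]
gripper_width: 0.412
gripper_force: 30.0
```

Emit:
play_rows(commands="0 0 -0.03 0 0 0;0 0 -0.02 0 0 0;0 0 0 0 0 0;0 0 0 0 0 0")

```text
time_s: 32.25
tcp_pos: [0.6114, -0.0128, 0.0334]
ee_rot: [[-0.209, -0.978, -0.0], [-0.978, 0.209, -0.0], [0.0, 0.0, -1.0]]
wrist_force: [-0.5, 0.3, -2.4]
gripper_width: 0.415
gripper_force: 30.0
```

Emit:
play_rows(commands="0 0 -0.015 0 0 0;0 0 -0.01 0 0 0;0 0 0 0 0 0;0 0 0 0 0 0")

```text
time_s: 32.65
tcp_pos: [0.6115, -0.0128, 0.0332]
ee_rot: [[-0.209, -0.978, 0.0], [-0.978, 0.209, -0.0], [0.0, -0.0, -1.0]]
wrist_force: [-1.1, 0.1, 3.2]
gripper_width: 0.412
gripper_force: 30.0
```

Emit:
play_rows(commands="0 0 0 0 0 0;0 0 0 0 0 0;0 0 0 0 0 0;0 0 0 0 0 0;0 0 0.3 0 0 0;0 0 0.7 0 0 0;0 0 0.9 0 0 0;0 0 0.9 0 0 0;0 0 0.9 0 0 0;0 0 0.9 0 0 0;0 0 0.9 0 0 0;0 0 0.9 0 0 0;-0.4 -0.4 0.6 0 0 0;-0.7 -0.6 0 0 0 0;-0.8 -0.8 0 0 0 0;-0.8 -0.8 0 0 0 0;-0.8 -0.8 0 0 0 0;-0.4 -0.4 0 0 0 0;0 0 0 0 0 0;0 0 0 0 0 0", grip=87)

```text
time_s: 34.65
tcp_pos: [0.4949, -0.1268, 0.2432]
ee_rot: [[-0.209, -0.978, 0.002], [-0.978, 0.209, 0.0], [-0.0, -0.002, -1.0]]
wrist_force: [0.1, -0.0, -0.7]
gripper_width: 0.995
gripper_force: 0.0
```

Run:
```python
from station import r,cams
import cv2,numpy as np
s=r.sense();print(s["tcp_pos"],s["wrist_force"])
p,d=cams.capture("side");cv2.imwrite("pics/s2.png",cv2.resize(p[140:330,230:480],None,fx=3,fy=3,interpolation=cv2.INTER_CUBIC))
```

```text
[ 0.49489069 -0.12679839  0.24324263] [ 0.0812018  -0.04724521 -0.71209084]
```

View pics/s2.png

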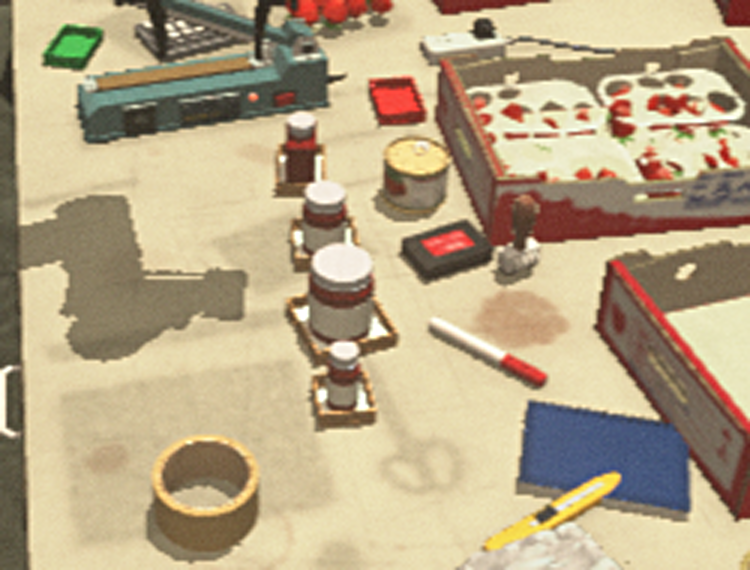

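All four jars stand upright in their bases: oblong (300,155), medium (325,220), large (343,295), small (343,380). The tin and tape have not moved, and the robot is clear.

```bash
python3 -c "
from station import r
print(r.finish_job())"
```

```text
the job is handed in; nothing more can be done
None
```

All four jars stand upright in their matching bases, the tin and tape are where they were, and the job was handed in at about 35 s of the 106 s allowed.

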